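Catch the gauge-case lid and lower it shut

ROBOT

A 6-joint arm with a two-finger parallel gripper is mounted at the origin on the work surface. World frame = base frame: x ahead of the robot, y to its left, z up, the work surface at z = 0. Lengths are in m, angles in rad, forces in N, time in s.
With the tool pointing down it reaches from about 0.325 to 0.9 m from the base axis. Payload 3.5 kg.
Tool frame: the origin (TCP) lies at the very end of the fingers, on their centre line; the grasp point (between the pads) lies manip.tcp_to_grasp behind it (manip.tcp_to_grasp is the distance from the TCP to the grasp point, in m); z points along the fingers, x is the direction in which the jaws open and shut, and the axes are right-handed (so a half turn about z gives the same grasp; the last joint's range is limited). The gripper opens to 85 mm and grips with 20 to 120 N. Pads are 22 mm wide; open, the fingers measure 114 mm over their backs; the gripper's body (76 mm by 85 mm) begins 54 mm behind the grasp point. The pads swing forward as they close: fully open they stand 13 mm farther back than shut.
Start: joints at [1.194, 0.276, -0.026, 1.268, 0, 1.467], TCP at [0.169, 0.602, 0.231] pointing down, gripper open.
Joint ranges: [-3.12, 3.12], [-0.85, 1.88], [-1.08, 1.24], [-1.95, 2.15], [-1.57, 1.53], [-3.14, 3.14]. Speed limits (rad/s): [2.57, 2.57, 3.14, 3.14, 3.14, 3.14].

INTERFACE

Orientations are given as a unit quaternion [w, x, y, z].
In Python, from rig import sensors, capture, job, boxes_of, spot_point, manip gives the robot as it stands.
- The arm moves only by the shell command python3 -m jog 'ROWS'. ROWS is JSON, a list that holds one entry, the list of rows, each a list of 7 numbers: the turn, a rotation vector about the world's x, y, z in degrees, then the shift along the world's x, y, z in m, then the gripper command: -1 is fully open, 1 is shut, values between are in proportion. A call has 1 to 20 rows; each row is the pose to reach, as a shift and turn from the pose measured when the call began; what a row does not reach only later rows make up. A row lasts 1/10 s, in which the tool goes at most 50 mm and 8.59 degrees, less where a joint would pass 70% of its speed; a pose out of reach is approached as far as the arm can. A call with a gripper value outside its range is refused whole. The fingers move at their own pace and stop on an object; the grip force is fixed at half the most. Time passes only in rows, so rows that repeat a pose let the fingers close. It gives the time, the measured TCP pose, the force and the opening at its end, in the units of the state.
- sensors.state(): the state, without advancing time (a new reading comes with each control period).
- capture(name): name is "scene" or "side" or "wrist"; returns a dict with "image" (480x640x3 uint8, red, green, blue), "depth" (480x640 float32, m along the optical axis (not along the pixel's ray), 0 where there is no reading), "K" (3x3 intrinsics, pixels), "k1" (the pictures are not rectified: a ray, as slopes to the right and down, at radius r is drawn at 1 + k1 r^2 times it, then the intrinsics apply), "rvec" (rotation vector, rad) and "tvec" (3), from world to camera coordinates, as OpenCV has them. Camera axes: x right, y down, z forward; pixel columns grow to the right and rows downward; lengths in m; the calibration is good to about 2 mm. A picture is of the moment at which its call begins.
- job.hand_in(): hands the job in, once; it reports no verdict.
Trained networks look in a picture, given as the dict that the camera call returned (one of the last four; its "shot" number tells which), for a name from the list of things; names that differ only in an ending like _2 or _b are one class to them, and where a whole thing is asked for, a point or a joint stands for the part that bears it (a point fixed in the world has none). Each returns a list of dicts, best first, with "confidence" (0 to 1); they miss things now and then, are a little off and sometimes report something else, mostly with a low value. They report only what shows in the picture. A call takes as long as a camera call.
- boxes_of(picture, thing): "point" ([column, row] in pixels, amid what is visible of it).
- spot_point(picture, thing): "point" ([column, row] in pixels: a listed point, or the origin of a listed thing).
The state is a dict: "time": time; "joints": joint angles; "qvel": joint speeds; "joint_efforts": joint torques, N m; "tool_pos": TCP position; "ee_rot": TCP orientation; "wrist_force": force on the tool from outside, world axes, zero at the start; "moment": the same for the moment, N m; "grip_width": finger opening in m.
Only numpy, scipy, OpenCV 4.12 (cv2) and the standard library are available. Lean on these libraries where they do the work, as an engineer would, in place of code of your own. Each camera call takes 0.05 s, during which the arm holds its last target. There are 200 camera calls.

TASK

Close the blue gauge case on the workbench: tip its open lid forward past upright with a fingertip from behind, then, as it falls, catch it in mid-fall on the outside of a finger and lower it gently until it is fully shut, without letting it drop or slam. Do not grip or force the lid, and finish clear of it. Leave the gauges in the case and everything else on the bench where they are.

Things in the scene. Friction and masses are not known exactly. Their poses are not given: they have to be found in the camera images.
- case: blue metal gauge case, fixed to the bench: 150 mm deep (its x), 240 mm wide (its y), 85 mm high, open on top when the lid is up. Origin at the centre of its underside; its own -x is its front, +x its hinge side, z up. It stands roughly sideways to the robot, front towards the robot's right (world -y), at varying place and yaw.
- lid (a joint): angle of the case's lid, rad: 0 shut, flat on the rim; 1.85 leaning back on its stop, as at the start. Grey plate 150 x 240 x 12 mm, 0.4 kg (15 % either way), hinged on the case's rear top edge. Balances near 1.5; below about 1.42 it falls forward by itself on a lightly damped hinge, some 2 to 3 s from 1.40 to 0.6, turning about 1 rad/s by then, and bangs shut unless held up from below.
- lid_lip (a point): middle of the outer edge of the lid's yellow lip, on the lid's underside. The lip is 6 mm thick, 120 mm wide and sticks out 25 mm beyond the lid's front edge, so that when shut it overhangs the case's front wall by 25 mm, 85 mm above the bench, with free space below it for a fingertip. The point is 175 mm from the hinge axis. Its x axis points from the lip to the hinge, z out of the lid's outer (top) face.
- case_hinge (a point): middle of the lid's hinge axis, at the rear top edge of the case, 85 mm above the bench; the axis runs along the case's y and the lid's underside passes through it. x axis points away from the front of the case.
- micrometer: small green C-frame micrometer lying in the case on black foam (foam top 36 mm above the bench), about 110 x 65 x 17 mm; origin at the middle of its underside. To be left alone.
- gauge_block: steel block 35 x 60 x 20 mm lying in the case on the foam; origin at the middle of its underside. To be left alone.
- caliper: steel dial caliper, 200 mm long (its x), 60 mm wide, 13 mm high, lying on the bench; origin under its middle. To be left alone.
- clamp: dark steel C-shaped clamp frame, about 100 mm across, 22 mm high, lying flat; origin at the middle of its underside. To be left alone.
- oiler: white plastic bottle with red cap, 54 mm diameter, 110 mm high; origin under its centre. To be left standing.
- chip_brush: chip brush lying on the bench; under 30 mm high. To be left alone.
- tape_rule: yellow tape-rule housing, 65 x 35 x 60 mm, standing on the bench; origin under its centre. To be left alone.

How it is judged:
On the way, in this order (a step that is already met when the one before it is completed fails the run):
1. the lid has been tipped forward past upright (value of joint lid below 1.45 rad).
2. the falling lid is caught: borne by a finger part-way down, falling no faster than 0.5 rad/s, for 0.2 s (value of joint lid between 0.12 and 0.9 rad and contact force between the fingers and lid above 0.3 N and velocity of joint lid above -0.5 rad/s), for 0.2 s.
At the end, for the whole second after the job is handed in: the lid is shut (joint below 0.015 rad, under 3 mm open at the lip) and at rest (value of joint lid below 0.015 rad and velocity of joint lid between -0.02 and 0.02 rad/s); the robot touches nothing.
It fails at once if the lid slams: it comes down faster than 0.65 rad/s anywhere between 0.25 rad and 0.04 rad (7 mm) open (value of joint lid between 0.04 and 0.25 rad and velocity of joint lid below -0.65 rad/s).
It fails at once if the lid is gripped or forced (more than 40 N from the fingers) (contact force between the fingers and lid above 40 N).
It fails at once if a gauge in the case or a thing on the bench is moved by more than 20 mm or lifted (distance of any of micrometer, gauge_block, caliper, clamp, oiler, chip_brush, tape_rule from where it was at the start of the episode above 0.02 m).
It also fails if it takes over 54 s, if anything falls off the work surface, if the arm or the gripper's body presses on something with over 40 N, if the wrist force passes 120 N, or if a joint passes its speed limit or range.

## Working session

There is one attempt and no reset: what is moved stays moved. The work goes in short steps, Python scripts to look and compute and a shell command to move; the robot and the scene stay as the last step left them, time stands still between calls to the robot, and variables do not carry over. Pictures are saved under pics/ and viewed, about 8 in all and at most 12, crops included, and the job is handed in when it is done.

```bash
ls; mkdir -p pics
cat > h.py <<'E'
import numpy as np, cv2
from rig import sensors, capture, job, boxes_of, spot_point, manip
def ray(p,uv):
    K=p["K"];d=(np.array(uv,float)-[K[0,2],K[1,2]])/[K[0,0],K[1,1]]
    s=d.copy()
    for _ in range(20): s=d/(1+p["k1"]*(s@s))
    R=cv2.Rodrigues(np.array(p["rvec"],float))[0]; t=np.array(p["tvec"],float).ravel()
    return -R.T@t, R.T@np.array([s[0],s[1],1.])
def at_depth(p,uv):
    c,d=ray(p,uv);u,v=map(int,np.round(uv));w=p["depth"][max(v-2,0):v+3,max(u-2,0):u+3];w=w[w>0]
    return c+d*np.median(w) if w.size else None
def at_z(p,uv,z):
    c,d=ray(p,uv);return c+d*(z-c[2])/d[2]
def tri(a,ua,b,ub):
    c1,d1=ray(a,ua);c2,d2=ray(b,ub);A=np.c_[d1,-d2];x=np.linalg.lstsq(A,c2-c1,rcond=None)[0]
    q1=c1+x[0]*d1;q2=c2+x[1]*d2;return (q1+q2)/2,np.linalg.norm(q1-q2)
E
python3 - <<'E'
from h import *
np.set_printoptions(precision=3,suppress=True)
print(sensors.state()); print(manip.tcp_to_grasp)
P={n:capture(n) for n in("scene","side","wrist")}
for n,p in P.items():
    cv2.imwrite(f"pics/{n}0.png",p["image"][:,:,::-1])
    print(n,ray(p,(320,240)))
    for t in "case lid lid_lip case_hinge micrometer gauge_block caliper clamp oiler chip_brush tape_rule".split():
        for r in spot_point(p,t)[:2]:
            print(n,t,np.array(r["point"]),round(r["confidence"],2),at_depth(p,r["point"]))
E
```

```text
pics
{'time': 0.0, 'joints': array([ 1.194,  0.277, -0.028,  1.268,  0.   ,  1.467]), 'qvel': array([ 0.001, -0.   , -0.001,  0.   , -0.001, -0.001]), 'joint_efforts': array([  0.   , -44.551,  29.52 ,   0.016,  -0.   ,   0.   ]), 'tool_pos': array([0.169, 0.601, 0.23 ]), 'ee_rot': array([ 0.001,  0.797,  0.604, -0.001]), 'wrist_force': array([0.135, 0.014, 0.361]), 'moment': array([ 0.025, -0.002,  0.048]), 'grip_width': 0.08533587230888048}
0.0187
scene (array([ 1.333, -0.044,  1.06 ]), array([-0.572, -0.003, -0.82 ]))
scene case [374.4 217.9] 0.8 [0.561 0.075 0.044]
scene case [161.4 268.1] 0.45 [ 0.693 -0.394  0.028]Traceback (most recent call last):
  File "<stdin>", line 9, in <module>
ValueError: it knows: caliper, case, case_hinge, chip_brush, clamp, gauge_block, lid_lip, micrometer, oiler, tape_rule
```

Run:
```python
from h import *
np.set_printoptions(precision=3,suppress=True)
P={n:capture(n) for n in("scene","side","wrist")}
for n,p in P.items():
    cv2.imwrite(f"pics/{n}0.png",p["image"][:,:,::-1])
    print(n,ray(p,(320,240)))
    for t in "case lid_lip case_hinge micrometer gauge_block caliper clamp oiler chip_brush tape_rule".split():
        for r in spot_point(p,t)[:2]:
            if r["confidence"]>.3: print(n,t,np.array(r["point"]),round(r["confidence"],2),at_depth(p,r["point"]))
```

```text
scene (array([ 1.333, -0.044,  1.06 ]), array([-0.572, -0.003, -0.82 ]))
scene case [373.9 219.1] 0.81 [0.564 0.074 0.042]
scene lid_lip [445.4 159.3] 0.75 [0.34  0.273 0.006]
scene case_hinge [406.8 201.6] 0.81 [0.547 0.145 0.086]
scene micrometer [371.4 227.4] 0.59 [0.583 0.068 0.036]
scene gauge_block [377.5 185.3] 0.63 [0.473 0.086 0.055]
scene caliper [263.3 209.7] 0.6 [ 0.512 -0.184  0.006]
scene clamp [490.9 247.7] 0.82 [ 0.61   0.348 -0.   ]
scene oiler [162.5 266. ] 0.78 [ 0.692 -0.39   0.035]
scene chip_brush [145.2 205.5] 0.82 [ 0.514 -0.467  0.022]
scene tape_rule [351.7 300.8] 0.57 [0.776 0.019 0.043]
side (array([ 0.348, -0.736,  0.977]), array([ 0.234,  0.576, -0.784]))
side case [271.3 227. ] 0.77 [0.518 0.003 0.082]
side lid_lip [264.2 119.4] 0.74 [0.649 0.507 0.016]
side case_hinge [269.4 186.1] 0.85 [0.557 0.141 0.082]
side gauge_block [241.6 218.1] 0.56 [0.46  0.082 0.055]
side gauge_block [291.3 211.5] 0.44 [0.593 0.074 0.036]
side caliper [289.  212.5] 0.65 [0.587 0.074 0.034]
side caliper [300.6 308.1] 0.56 [ 0.521 -0.195  0.004]
side oiler [397.7 367.7] 0.95 [ 0.651 -0.429  0.052]
side chip_brush [337.6 424.2] 0.74 [ 0.495 -0.482  0.019]
side tape_rule [353.3 215.6] 0.85 [0.745 0.005 0.03 ]
wrist (array([0.089, 0.624, 0.374]), array([ 0.293, -0.08 , -0.953]))
```

View pics/scene0.png

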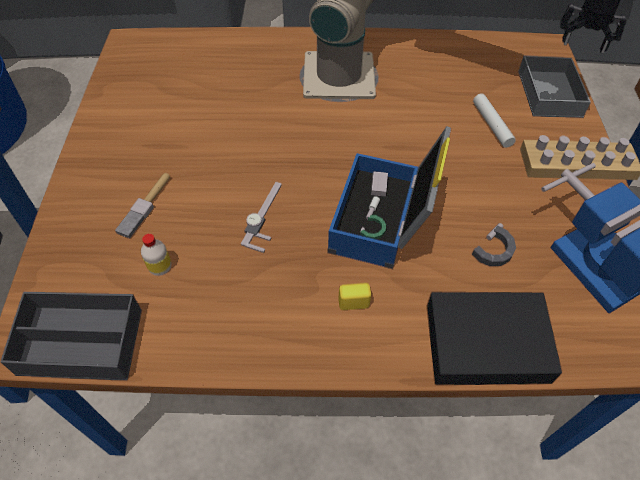

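View pics/side0.png

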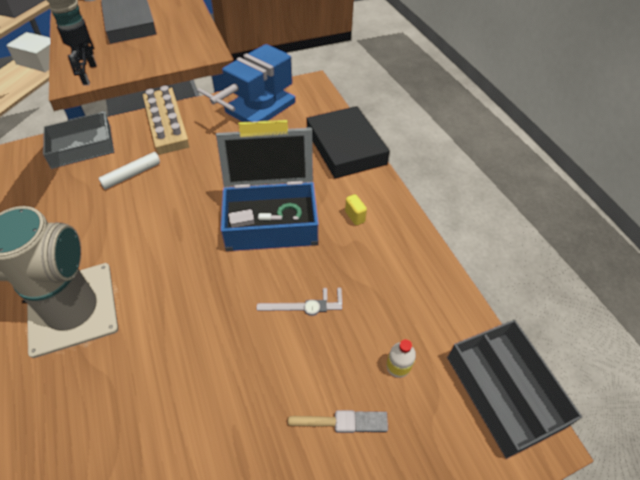

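Scene: case about (375,210), lid leaning back with its yellow lip at (443,158). Side: lip at (264,128), hinge at (269,186). The bench is clear in front of the case and behind the lid. Next I'll fit the case's yaw.

Run:
```python
from h import *
np.set_printoptions(precision=4,suppress=True)
P={n:capture(n) for n in("scene","side")}
a,b=P["scene"],P["side"]
for t in("lid_lip","case_hinge","case"):
    print(t,tri(a,spot_point(a,t)[0]["point"],b,spot_point(b,t)[0]["point"]))
for n,p in P.items():
    hsv=cv2.cvtColor(p["image"],cv2.COLOR_RGB2HSV)
    for nm,lo,hi in(("blue",(100,120,50),(125,255,255)),("yel",(22,150,90),(35,255,255))):
        v,u=np.nonzero(cv2.inRange(hsv,lo,hi)&(p["depth"]>0).astype(np.uint8)*255)
        X=np.array([ (lambda c,d:c+d*p["depth"][y,x])(*ray(p,(x,y))) for y,x in zip(v,u)])
        m=(X[:,0]>.35)&(X[:,0]<.75)&(X[:,1]>-.1)&(X[:,1]<.3)
        X=X[m]
        if nm=="blue":
            for zc in (.085,):
                Y=X[abs(X[:,2]-zc)<.006]; r=cv2.minAreaRect(Y[:,:2].astype(np.float32)*1000);print(n,len(Y),r,np.median(Y[:,2])); print(cv2.boxPoints(r))
        else:
            Y=X[X[:,2]>.15]
            if len(Y): print(n,"yel",len(Y),Y.min(0),Y.max(0),Y.mean(0)); r=cv2.minAreaRect(Y[:,:2].astype(np.float32)*1000);print(r)
```

```text
lid_lip (array([0.5712, 0.1971, 0.2618]), np.float64(0.001313802178977493))
case_hinge (array([0.5583, 0.1462, 0.0866]), np.float64(0.0017534212237837296))
case (array([0.5309, 0.0758, 0.0032]), np.float64(0.00021012548223741997))
scene 946 ((535.0245971679688, 74.69905090332031), (150.82962036132812, 246.55987548828125), 74.1050796508789) 0.08482393384679021
[[395.804   35.9308]
 [632.9368 -31.5955]
 [674.2451 113.4673]
 [437.1124 180.9936]]
scene yel 289 [0.5129 0.1708 0.2282] [0.6281 0.2138 0.2574] [0.5742 0.1901 0.2469]
((569.8596801757812, 191.33193969726562), (12.768487930297852, 120.70346069335938), 73.46111297607422)
side 638 ((532.8148193359375, 72.40142822265625), (153.62962341308594, 236.37351989746094), 74.42774200439453) 0.08351136832335837
[[398.3452  30.1339]
 [626.0421 -33.3214]
 [667.2845 114.6689]
 [439.5876 178.1242]]
side yel 468 [0.511  0.1691 0.2242] [0.6243 0.2112 0.2553] [0.566  0.1892 0.2402]
((567.707275390625, 189.49131774902344), (16.08120346069336, 118.20332336425781), 73.04571533203125)
```

```bash
python3 -m jog '[[[0,0,0,0,0,0.05,1],[0,0,0,0,0,0.10,1],[0,0,0,0,0,0.15,1],[0,0,0,0.04,-0.033,0.17,1],[0,0,0,0.08,-0.067,0.17,1],[0,0,0,0.12,-0.1,0.17,1],[6,-2,0,0.155,-0.13,0.17,1],[12,-3,0,0.19,-0.16,0.17,1],[17,-5,0,0.225,-0.19,0.17,1],[22,-6,0,0.26,-0.22,0.17,1],[27,-8,0,0.295,-0.25,0.17,1],[32,-9,0,0.33,-0.28,0.17,1],[36,-10,0,0.36,-0.305,0.17,1],[38.5,-11,0,0.39,-0.33,0.17,1],[38.5,-11,0,0.418,-0.35,0.17,1],[38.5,-11,0,0.418,-0.35,0.17,1],[38.5,-11,0,0.418,-0.35,0.17,1],[38.5,-11,0,0.418,-0.35,0.15,1],[38.5,-11,0,0.418,-0.35,0.13,1],[38.5,-11,0,0.418,-0.35,0.12,1]]]'
python3 - <<'E'
from h import *
from scipy.spatial.transform import Rotation as R
np.set_printoptions(precision=3,suppress=True)
s=sensors.state();q=s["ee_rot"];M=R.from_quat([*q[1:],q[0]]).as_matrix()
H=np.array([.5565,.1457]);F=np.array([-.274,-.962]);A=np.array([.962,-.274]);r=s["tool_pos"][:2]-H
print(s["tool_pos"],"f",r@F,"lat",r@A,"z axis",M[:,2],"x",M[:,0],s["joints"],s["grip_width"],s["time"])
p=capture("side");cv2.imwrite("pics/s1.png",cv2.resize(p["image"][60:300,120:440,::-1],(800,600)))
E
```

```text
time: 4.25
tool_pos: [0.585, 0.2528, 0.3498]
ee_rot: [-0.206, 0.749, 0.568, 0.273]
wrist_force: [-1.0, 0.2, 0.5]
grip_width: -0.0001
[0.585 0.253 0.35 ] f -0.11084384661395617 lat -0.0019736644593380008 z axis [ 0.174  0.619 -0.766] x [0.206 0.738 0.643] [ 0.015  0.06  -0.185  1.092  0.664  0.369] -0.00010652965116417359 4.25
```

View pics/s1.png

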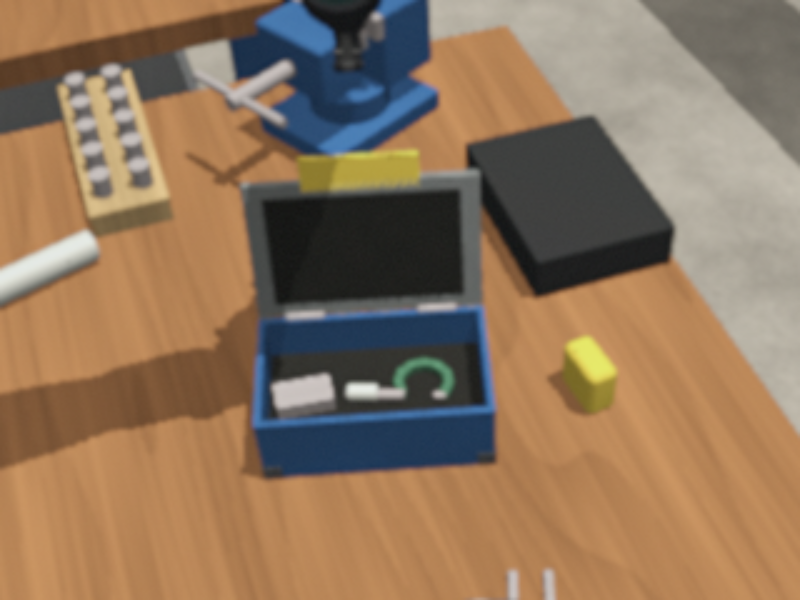

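The fingers at (348,40) in the crop are centred behind and above the yellow lip (360,170). Now I'll descend behind it.

```bash
python3 -m jog '[[[0,0,0,0,0,-0.04,1],[0,0,0,0,0,-0.07,1],[0,0,0,0,0,-0.09,1],[0,0,0,0,0,-0.101,1],[0,0,0,0,0,-0.101,1],[0,0,0,-0.003,-0.011,-0.101,1],[0,0,0,-0.005,-0.017,-0.101,1],[0,0,0,-0.005,-0.017,-0.101,1]]]'
python3 - <<'E'
from h import *
np.set_printoptions(precision=3,suppress=True)
s=sensors.state()
H=np.array([.5565,.1457]);F=np.array([-.274,-.962]);r=s["tool_pos"][:2]-H
print(s["tool_pos"],"f",r@F,s["wrist_force"])
p=capture("scene");cv2.imwrite("pics/s2.png",cv2.resize(p["image"][90:270,320:560,::-1],(800,600)))
E
```

```text
time: 5.1
tool_pos: [0.5804, 0.2346, 0.2489]
ee_rot: [-0.206, 0.749, 0.567, 0.273]
wrist_force: [-0.4, 0.3, -0.0]
grip_width: 0.0
[0.58  0.235 0.249] f -0.09209316433227849 [-0.419  0.252 -0.044]
```

View pics/s2.png

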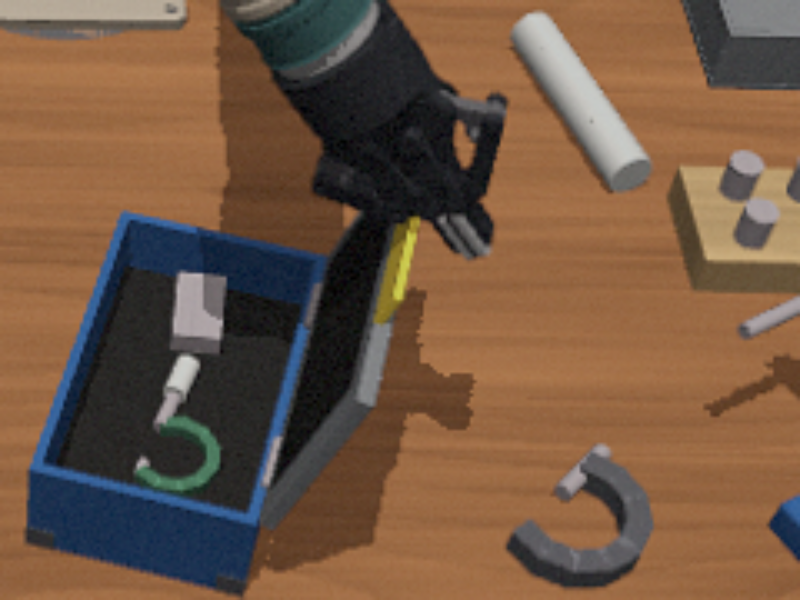

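Finger is behind the lip (fingertip ~(475,240), lip (405,265) in crop), gripper clear of lid. Push gently to near balance.

```bash
python3 -m jog '[[[0,0,0,-0.0014,-0.0048,0,1],[0,0,0,-0.0027,-0.0096,0,1],[0,0,0,-0.0041,-0.0144,0,1],[0,0,0,-0.0055,-0.0192,0,1],[0,0,0,-0.0069,-0.024,0,1],[0,0,0,-0.0082,-0.0289,0,1],[0,0,0,-0.0096,-0.0337,0,1],[0,0,0,-0.011,-0.0385,0,1],[0,0,0,-0.0123,-0.0433,0,1],[0,0,0,-0.0137,-0.0481,0,1],[0,0,0,-0.0151,-0.0529,0,1],[0,0,0,-0.0164,-0.0577,0,1],[0,0,0,-0.0178,-0.0616,0,1],[0,0,0,-0.0184,-0.0644,0,1],[0,0,0,-0.0184,-0.0644,0,1],[0,0,0,-0.0184,-0.0644,0,1]]]'
cat >> h.py <<'E'
H=np.array([.5565,.1457]);F=np.array([-.274,-.962]);A=np.array([.962,-.274])
def look(name=None):
    np.set_printoptions(precision=3,suppress=True)
    s=sensors.state();r=s["tool_pos"][:2]-H
    print("t",s["time"],"f",r@F,"lat",r@A,"z",s["tool_pos"][2],s["wrist_force"])
    for n in("scene","side"):
        p=capture(n);hsv=cv2.cvtColor(p["image"],cv2.COLOR_RGB2HSV)
        v,u=np.nonzero(cv2.inRange(hsv,(22,150,90),(35,255,255)))
        X=np.array([(lambda c,d:c+d*p["depth"][y,x])(*ray(p,(x,y))) for y,x in zip(v,u) if p["depth"][y,x]>0])
        f=(X[:,:2]-H)@F;l=(X[:,:2]-H)@A;z=X[:,2]
        m=(abs(l)<.07)&(z>.07)&(np.hypot(f,z-.085)<.19)&(np.hypot(f,z-.085)>.145)
        if m.sum()>10: print(n,m.sum(),"lid angle ~",np.median(np.arctan2(z[m]-.085,f[m])),"rmax",np.hypot(f,z-.085)[m].max())
        if name: cv2.imwrite(f"pics/{name}_{n}.png",p["image"][:,:,::-1])
E
python3 -c "
from h import *;look('s3')"
```

```text
time: 6.75
tool_pos: [0.5613, 0.1702, 0.2477]
ee_rot: [-0.206, 0.75, 0.567, 0.272]
wrist_force: [-0.3, 0.0, 0.2]
grip_width: 0.0003
t 6.75 f -0.024935381470935852 lat -0.002079347914379125 z 0.24767829988686726 [-0.329  0.025  0.153]
scene 98 lid angle ~ 1.538778698009029 rmax 0.1793386111289695
side 336 lid angle ~ 1.5199933280217381 rmax 0.17804620375755997
```

```bash
python3 -m jog '[[[0,0,0,-0.001,-0.003,0,1],[0,0,0,-0.0018,-0.0063,0,1],[0,0,0,-0.0027,-0.0094,0,1],[0,0,0,-0.0036,-0.0125,0,1],[0,0,0,-0.0045,-0.0157,0,1],[0,0,0,-0.0053,-0.0188,0,1],[0,0,0,-0.0062,-0.0219,0,1],[0,0,0,-0.0071,-0.025,0,1],[0,0,0,-0.0082,-0.0289,0,1],[0,0,0,-0.0082,-0.0289,0.045,1],[0,0,0,-0.0151,-0.0529,0.06,1],[0,0,0,-0.0274,-0.0962,0.06,1],[0,0,0,-0.0397,-0.1395,0.058,1],[0,0,0,-0.0507,-0.178,0.03,1],[0,0,0,-0.052,-0.183,-0.015,1],[0,0,0,-0.052,-0.183,-0.06,1],[0,0,0,-0.048,-0.168,-0.068,1],[0,0,0,-0.0425,-0.149,-0.068,1],[0,0,0,-0.0425,-0.149,-0.068,1]]]'
python3 -c "
from h import *;look('s4')"
```

```text
time: 8.75
tool_pos: [0.5181, 0.0228, 0.179]
ee_rot: [-0.208, 0.749, 0.568, 0.271]
wrist_force: [0.4, -0.7, -0.0]
grip_width: 0.0004
t 8.75 f 0.12875827647066337 lat -0.0033002468019263913 z 0.179012374387245 [ 0.414 -0.747 -0.043]
scene 359 lid angle ~ 1.1638213907085477 rmax 0.17943119187590392
```

The lid is falling at about 1.16 rad and the finger is already waiting below it. Hold.

```bash
python3 -m jog '[[[0,0,0,0,0,0,1],[0,0,0,0,0,0,1],[0,0,0,0,0,0,1],[0,0,0,0,0,0,1],[0,0,0,0,0,0,1],[0,0,0,0,0,0,1],[0,0,0,0,0,0,1],[0,0,0,0,0,0,1]]]'
python3 -c "
from h import *;look('s5')"
```

```text
time: 9.65
tool_pos: [0.5187, 0.0211, 0.1796]
ee_rot: [-0.206, 0.749, 0.568, 0.271]
wrist_force: [-0.1, -1.1, 0.5]
grip_width: -0.0
t 9.65 f 0.13019432161783506 lat -0.0021955813859398108 z 0.17956158261122734 [-0.129 -1.059  0.467]
scene 482 lid angle ~ 0.7675051533944897 rmax 0.1769563267339159
```

View pics/s5_scene.png

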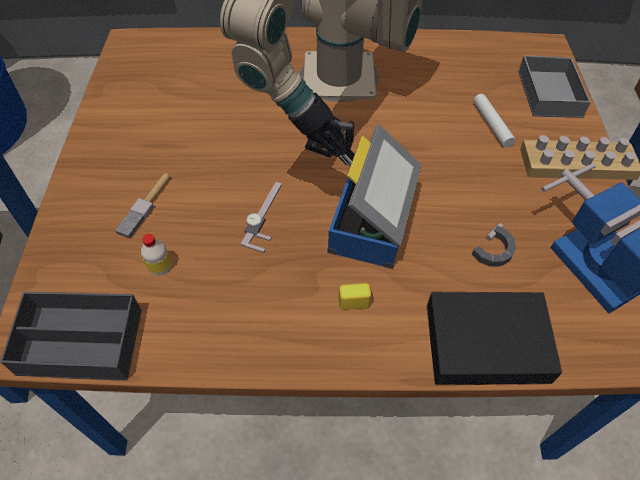

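The lid rests on the finger at about 0.77 rad (lip (358,160), finger (345,158)). Hold 0.4 s longer, then lower along the arc.

```bash
python3 -m jog '[[[0,0,0,0,0,0,1],[0,0,0,0,0,0,1],[0,0,0,0,0,0,1],[0,0,0,0,0,0,1],[0,0,0,-0.0012,-0.004,-0.0045,1],[0,0,0,-0.0022,-0.0079,-0.0091,1],[0,0,0,-0.003,-0.0105,-0.0125,1],[0,0,0,-0.0038,-0.0132,-0.0159,1],[0,0,0,-0.0045,-0.0157,-0.0194,1],[0,0,0,-0.0052,-0.0181,-0.023,1],[0,0,0,-0.0058,-0.0204,-0.0267,1],[0,0,0,-0.0065,-0.0227,-0.0304,1],[0,0,0,-0.0071,-0.0248,-0.0341,1],[0,0,0,-0.0077,-0.0269,-0.0379,1],[0,0,0,-0.0082,-0.0288,-0.0418,1],[0,0,0,-0.0087,-0.0307,-0.0457,1],[0,0,0,-0.0093,-0.0325,-0.0497,1],[0,0,0,-0.0098,-0.0342,-0.0537,1],[0,0,0,-0.0102,-0.0358,-0.0577,1],[0,0,0,-0.0106,-0.0373,-0.0618,1]]]'
python3 -c "
from h import *;look('s6')"
```

```text
time: 11.75
tool_pos: [0.5081, -0.0163, 0.1175]
ee_rot: [-0.206, 0.749, 0.568, 0.271]
wrist_force: [-0.0, -0.6, -0.1]
grip_width: 0.0002
t 11.75 f 0.16905270681955634 lat -0.0021590418298619465 z 0.11747904367270998 [-0.043 -0.563 -0.065]
scene 496 lid angle ~ 0.33839153419160095 rmax 0.17508053709660712
```

View pics/s6_side.png

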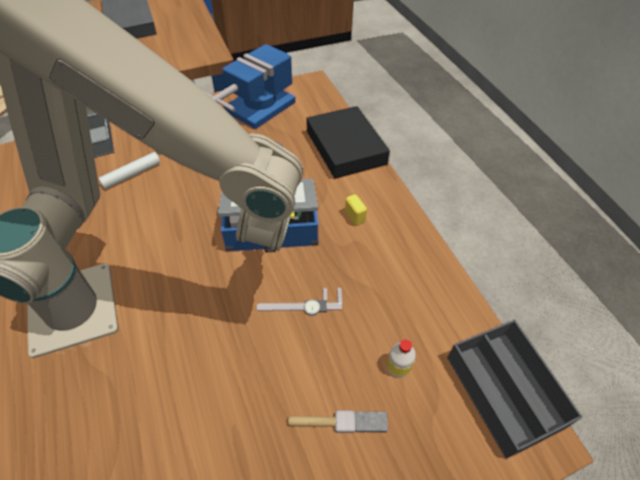

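```bash
python3 -m jog '[[[0,0,0,-0.0003,-0.0012,-0.0033,1],[0,0,0,-0.0006,-0.0021,-0.0067,1],[0,0,0,-0.0009,-0.0031,-0.01,1],[0,0,0,-0.0011,-0.0039,-0.0134,1],[0,0,0,-0.0014,-0.0048,-0.0168,1],[0,0,0,-0.0016,-0.0056,-0.0202,1],[0,0,0,-0.0018,-0.0063,-0.0236,1],[0,0,0,-0.002,-0.0069,-0.027,1],[0,0,0,-0.0021,-0.0075,-0.0305,1],[0,0,0,-0.0023,-0.008,-0.034,1],[0,0,0,-0.0024,-0.0084,-0.0374,1],[0,0,0,-0.0025,-0.0088,-0.0409,1],[0,0,0,-0.0026,-0.009,-0.0444,1],[0,0,0,-0.0027,-0.0093,-0.0479,1],[0,0,0,-0.0027,-0.0094,-0.0514,1],[0,0,0,-0.0027,-0.0096,-0.0549,1],[0,0,0,-0.0027,-0.0096,-0.0584,1],[0,0,0,-0.003,-0.0106,-0.062,1],[0,0,0,-0.0033,-0.0115,-0.066,1],[0,0,0,-0.0038,-0.0135,-0.07,1]]]'
python3 -c "
from h import *;look('s7')"
```

```text
time: 13.85
tool_pos: [0.5042, -0.0299, 0.0469]
ee_rot: [-0.206, 0.749, 0.568, 0.271]
wrist_force: [0.3, 0.6, -0.7]
grip_width: 0.0001
t 13.85 f 0.18329569697679926 lat -0.0022234858642907604 z 0.04688117425504226 [ 0.337  0.593 -0.697]
scene 423 lid angle ~ 0.039654909673563124 rmax 0.17504727424772015
```

```bash
python3 -m jog '[[[0,0,0,-0.004,-0.014,0,1],[0,0,0,-0.008,-0.029,0,1],[0,0,0,-0.013,-0.044,0,1],[0,0,0,-0.016,-0.058,0.01,1],[0,0,0,-0.016,-0.058,0.05,1],[0,0,0,-0.016,-0.058,0.1,1],[0,0,0,-0.016,-0.058,0.15,1],[0,0,0,-0.016,-0.1,0.2,1],[0,0,0,-0.016,-0.14,0.22,1],[0,0,0,-0.016,-0.18,0.23,1],[0,0,0,-0.016,-0.2,0.23,1],[0,0,0,-0.016,-0.2,0.23,1],[0,0,0,-0.016,-0.2,0.23,1],[0,0,0,-0.016,-0.2,0.23,1]]]'
python3 - <<'E'
from h import *
look('s8')
a,b=capture("scene"),capture("side")
print(tri(a,spot_point(a,"lid_lip")[0]["point"],b,spot_point(b,"lid_lip")[0]["point"]) if spot_point(b,"lid_lip") else "no side lip")
p=a; z=[]
for f in (.03,.07,.11,.14):
  for l in(-.09,0,.09):
    w=np.r_[H+f*F+l*A,.097]
    uv=cv2.projectPoints(w[None],np.array(p["rvec"],float),np.array(p["tvec"],float),p["K"],np.array([p["k1"],0,0,0.]))[0].ravel()
    q=at_depth(p,uv); z.append((f,l,round(q[2],4)))
print(z); cv2.imwrite("pics/s9.png",cv2.resize(a["image"][120:300,240:480,::-1],(800,600)))
E
```

```text
time: 15.35
tool_pos: [0.4875, -0.2286, 0.2762]
ee_rot: [-0.208, 0.749, 0.567, 0.271]
wrist_force: [0.5, 0.8, -0.5]
grip_width: 0.0
t 15.35 f 0.37898175886226987 lat 0.03616005532429132 z 0.27624128906624046 [ 0.508  0.845 -0.524]
scene 422 lid angle ~ 0.04031713449512059 rmax 0.17452138196104072
no side lip
[(0.03, -0.09, np.float64(0.0992)), (0.03, 0, np.float64(0.0989)), (0.03, 0.09, np.float64(0.0975)), (0.07, -0.09, np.float64(0.0986)), (0.07, 0, np.float64(0.0996)), (0.07, 0.09, np.float64(0.0977)), (0.11, -0.09, np.float64(0.0999)), (0.11, 0, np.float64(0.0999)), (0.11, 0.09, np.float64(0.0985)), (0.14, -0.09, np.float64(0.0985)), (0.14, 0, np.float64(0.0984)), (0.14, 0.09, np.float64(0.0982))]
```

View pics/s8_scene.png

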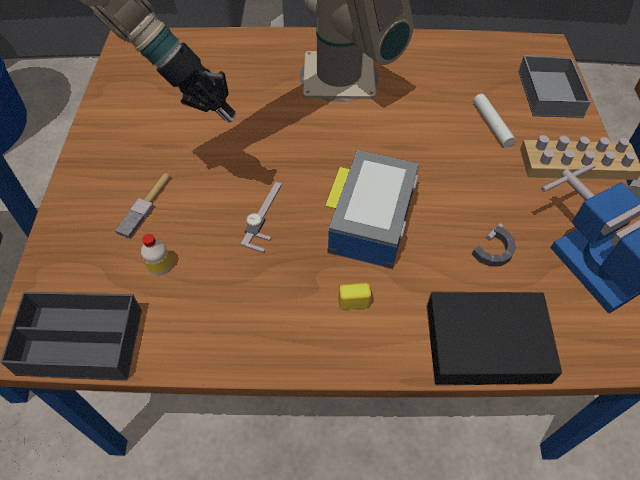

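The lid is flat and shut (lip at (340,188)), with its top level at 0.098–0.100 m from hinge to front. The gripper is clear at (215,100) and everything on the bench is where it was.

```bash
python3 -c "
from rig import job;print(job.hand_in())"
```

```text
the job is handed in; nothing more can be done
None
```

The lid is shut and the job is handed in; the hand-in gives no verdict.

- **Tipping and catching:** I pushed the lid forward past upright by its lip, from behind, with the closed fingers. I then moved over it to the front. It came to rest on the outside of the finger at about 0.77 rad.
- **Lowering:** I held it there for about 0.4 s. I then lowered it along its arc at about 0.2–0.25 rad/s until it was shut, and pulled the finger out forwards and up.
- **Last checks:** The lid's top face reads level from hinge to front (0.0975–0.100 m), so it is flat within the depth noise. The gripper is well clear. In the last picture the caliper, clamp, oiler, brush and tape rule are where they were.
- **Not confirmed:**
  - The side camera could not see the lip at the end, so the shut angle rests on the scene camera's depth alone.
  - The gauges are under the lid and could not be seen at the end; the fingers never went into the case.
  - I did not measure the lid's speed directly during the fall and catch. The wrist force read at most about 1 N whenever I checked it.

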